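# Move a row of vials from the block heater to the cooling rack in the same order

### The arm

A 6-joint arm with a two-finger parallel gripper is mounted at the origin on the work surface. World frame = base frame: x ahead of the robot, y to its left, z up, the work surface at z = 0. Lengths are in m, angles in rad, forces in N, time in s.
With the tool pointing down it reaches from about 0.3 to 0.75 m from the base axis. Payload 8.5 kg.
Tool frame: the origin (TCP) lies between the finger pads; the fingertips stand 25 mm ahead of it and the grasp point (between the pads) lies 6 mm ahead of it; z points along the fingers, y is the line along which they close (so a half turn about z gives the same grasp; the last joint's range is limited). The gripper opens to 85 mm and grips with 20 to 120 N. Pads are 22 mm wide; open, the fingers measure 114 mm over their backs; the gripper's body (76 mm by 85 mm) begins 54 mm behind the grasp point. The pads swing forward as they close: fully open they stand 13 mm farther back than shut.
Start: joints at [-1.541, 0.381, 1.297, -0, 1.464, -0.215], TCP at [0.133, -0.534, 0.256] pointing down, gripper open.
Joint ranges: [-3.11, 3.11], [-0.89, 2.33], [0.22, 2.48], [-1.42, 4.56], [0.17, 2.85], [-2.88, 2.88]. Speed limits (rad/s): [2.39, 2.39, 3.14, 3.14, 3.14, 3.14].

### API

Orientations are given as a rotation vector (axis times angle).
In Python, from plant import env gives the robot as it stands. The module is installed in compiled form; this text tells all that it offers.
- The arm moves only by the shell command python3 -m pendant 'ROWS'. ROWS is a JSON object of lists of equal length, an entry for each row: "translation": the shift along the tool's x, y, z in cm, a list of three; "spin": the turn about the tool's z in rad; "jaw": the opening, from -1 (shut) to 1 (fully open). In form: {"translation": [[tx, ty, tz], ...], "spin": [spin, ...], "jaw": [jaw, ...]}. A call has 1 to 12 rows; each row is the pose to reach, as a shift and turn from the pose commanded when the call began, along the tool's axes at that moment; what a row does not reach only later rows make up. A row lasts 1/8 s, in which the tool goes at most 62.5 mm and 10.7 degrees, less where a joint would pass 70% of its speed; a pose out of reach is approached as far as the arm can. A call with a gripper value outside its range is refused whole. The fingers move at their own pace and stop on an object; the grip force is fixed at half the most. Time passes only in rows, so rows that repeat a pose let the fingers close. It gives the time, the measured TCP pose, the force, the opening and the grip force at its end, in the units of the state.
- env.get_obs(): the state, without advancing time (a new reading comes with each control period).
- env.camera(name): name is "scene" or "top" or "wrist"; returns a dict with "color" (400x640x3 uint8, red, green, blue), "K" (3x3 intrinsics, pixels), "k1" (the pictures are not rectified: a ray, as slopes to the right and down, at radius r is drawn at 1 + k1 r^2 times it, then the intrinsics apply), "view" (4x4, takes a point from world to camera coordinates). Camera axes: x right, y down, z forward; pixel columns grow to the right and rows downward; lengths in m; the calibration is good to about 2 mm. A picture is of the moment at which its call begins. There is no depth.
- env.sign_off(): hands the job in; it is judged then, once.
The state is a dict: "clock": time; "joint_positions": joint angles; "qd": joint speeds; "tau": joint torques, N m; "tcp_pos": TCP position; "tool_rot": TCP orientation; "ft_force": force on the tool from outside, world axes, zero at the start; "wrist_torque": the same for the moment, N m; "opening": finger opening in m; "grasp_force": force on a finger pad.
Only numpy, scipy, OpenCV 4.12 (cv2) and the standard library are available. Lean on these libraries where they do the work, as an engineer would, in place of code of your own. Each camera call takes 0.05 s, during which the arm holds its last target. There are 200 camera calls.

### The job

The four vials in the block heater are done: move them to the pockets of the white cooling rack, one vial to a pocket, in the same order as they stand in the heater, so that the vial at the left end of the heater (seen from the robot) ends at the left end of the rack and so on along the row. They are glass and carry no labels, so set each one down gently, standing upright on the floor of its pocket, without dropping or knocking over any, and leave the bottle, the crimper and the jar where they are.

Things in the scene. Friction and masses are not known exactly. Their poses are not given: they have to be found in the camera images.
- vial_40ml: Tallest vial: clear glass, 28 mm across and 95 mm tall over its white screw cap (25 mm across, 12 mm tall). About 55 g. Loose; at the start it stands upright in its heater block, 55 mm of it above the block's top. Origin: centre of its underside; z up along its axis.
- vial_20ml: Clear glass vial, 23 mm across and 76 mm tall over its bare aluminium crimp cap (21 mm across, 8 mm tall). About 35 g. Loose; at the start it stands upright in its heater block, 41 mm of it above the block's top. Origin: centre of its underside; z up along its axis.
- vial_10ml: Shortest vial: clear glass, 23 mm across and only 46 mm tall over its bare aluminium crimp cap (21 mm across, 8 mm tall). About 24 g. Loose; at the start it stands upright in its heater block, 32 mm of it above the block's top. Origin: centre of its underside; z up along its axis.
- vial_8ml: Slimmest vial: clear glass, 17 mm across and 61 mm tall over its white screw cap (16 mm across, 10 mm tall). About 18 g. Loose; at the start it stands upright in its heater block, 35 mm of it above the block's top. Origin: centre of its underside; z up along its axis.
- block_40ml: Fixed dark anodised block of the heater, 76 mm (x) by 60 mm (y) by 50 mm tall, with one round well in the middle of its top, bored 31 mm wide and 40 mm deep: the 40 ml vial starts in it. Origin: centre of its underside (36 mm above the table), straight below the well; z up, the row of blocks runs along y. It stays where it is, in any of the four places of the row.
- block_20ml: Fixed dark anodised block of the heater, 76 mm (x) by 60 mm (y) by 50 mm tall, with one round well in the middle of its top, bored 26 mm wide and 35 mm deep: the 20 ml vial starts in it. Origin: centre of its underside (36 mm above the table), straight below the well; z up, the row of blocks runs along y. It stays where it is, in any of the four places of the row.
- block_10ml: Fixed dark anodised block of the heater, 76 mm (x) by 60 mm (y) by 50 mm tall, with one round well in the middle of its top, bored 26 mm wide and 14 mm deep: the 10 ml vial starts in it. Origin: centre of its underside (36 mm above the table), straight below the well; z up, the row of blocks runs along y. It stays where it is, in any of the four places of the row.
- block_8ml: Fixed dark anodised block of the heater, 76 mm (x) by 60 mm (y) by 50 mm tall, with one round well in the middle of its top, bored 20 mm wide and 26 mm deep: the 8 ml vial starts in it. Origin: centre of its underside (36 mm above the table), straight below the well; z up, the row of blocks runs along y. It stays where it is, in any of the four places of the row.
- heater: Fixed white dry-block heater, blue panel on its robot side. Its four blocks stand in one row at y = +93, +31, -31, -93 mm in its frame (left to right as the robot sees it), x = 0; block tops 86 mm, housing top 80 mm above the table. Housing 292 mm along y, x = -148 to +52 mm. Origin: on the table under the middle of the row; z up, x away from the robot, y left (turned at most 0.35 rad).
- cooling_rack: Fixed low white rack, 76 (x) by 286 (y) by 22 mm tall. One row of four round pockets 42 mm across at y = +93, +31, -31, -93 mm in its frame (left to right as the robot sees it), x = 0; pocket floors 4 mm, rim 22 mm above the table. Origin: on the table under the middle of the row; z up, x away from the robot, y left (turned at most 0.35 rad). It stands beside the heater, left or right.
- solvent_bottle: Bystander: amber glass bottle, 68 mm across, 125 mm tall, standing loose beyond the work. Origin: centre of its underside.
- crimper: Bystander: hand crimper (steel head, two black handles), about 170 mm long, 65 mm wide, 26 mm tall, lying loose beyond the work, to the left. Origin: under its head's rear edge, handles towards its -x.
- cap_jar: Bystander: closed white jar, 72 mm across, 75 mm tall, standing loose beyond the work, to the right. Origin: centre of its underside.
Not all that is in view belongs to the job. What is shaped like the vial_10ml but brown or green is not meant.

How it is judged:
At the end, for the whole second after the job is handed in: Each vial stands upright (within 0.2 rad) and at rest on the floor of the rack's pocket (underside less than 10 mm above the table, axis within 14 mm of the pocket's centre along the rack's x and y) that has the same place in the row, counted from the left, as the vial's block has in the heater (x of vial_40ml in the frame of cooling_rack between -0.014 and 0.014 m and z of vial_40ml in the frame of cooling_rack between 0 and 0.01 m and angle between each of vial_40ml, vial_20ml, vial_10ml, vial_8ml's own z axis and vertical below 0.2 rad and linear speed of each of vial_40ml, vial_20ml, vial_10ml, vial_8ml below 0.02 m/s and ((y of block_40ml in the frame of heater between 0.073 and 0.113 m and y of vial_40ml in the frame of cooling_rack between 0.079 and 0.107 m) or (y of block_40ml in the frame of heater between 0.011 and 0.051 m and y of vial_40ml in the frame of cooling_rack between 0.017 and 0.045 m) or (y of block_40ml in the frame of heater between -0.051 and -0.011 m and y of vial_40ml in the frame of cooling_rack between -0.045 and -0.017 m) or (y of block_40ml in the frame of heater between -0.113 and -0.073 m and y of vial_40ml in the frame of cooling_rack between -0.107 and -0.079 m)) and x of vial_20ml in the frame of cooling_rack between -0.014 and 0.014 m and z of vial_20ml in the frame of cooling_rack between 0 and 0.01 m and ((y of block_20ml in the frame of heater between 0.073 and 0.113 m and y of vial_20ml in the frame of cooling_rack between 0.079 and 0.107 m) or (y of block_20ml in the frame of heater between 0.011 and 0.051 m and y of vial_20ml in the frame of cooling_rack between 0.017 and 0.045 m) or (y of block_20ml in the frame of heater between -0.051 and -0.011 m and y of vial_20ml in the frame of cooling_rack between -0.045 and -0.017 m) or (y of block_20ml in the frame of heater between -0.113 and -0.073 m and y of vial_20ml in the frame of cooling_rack between -0.107 and -0.079 m)) and x of vial_10ml in the frame of cooling_rack between -0.014 and 0.014 m and z of vial_10ml in the frame of cooling_rack between 0 and 0.01 m and ((y of block_10ml in the frame of heater between 0.073 and 0.113 m and y of vial_10ml in the frame of cooling_rack between 0.079 and 0.107 m) or (y of block_10ml in the frame of heater between 0.011 and 0.051 m and y of vial_10ml in the frame of cooling_rack between 0.017 and 0.045 m) or (y of block_10ml in the frame of heater between -0.051 and -0.011 m and y of vial_10ml in the frame of cooling_rack between -0.045 and -0.017 m) or (y of block_10ml in the frame of heater between -0.113 and -0.073 m and y of vial_10ml in the frame of cooling_rack between -0.107 and -0.079 m)) and x of vial_8ml in the frame of cooling_rack between -0.014 and 0.014 m and z of vial_8ml in the frame of cooling_rack between 0 and 0.01 m and ((y of block_8ml in the frame of heater between 0.073 and 0.113 m and y of vial_8ml in the frame of cooling_rack between 0.079 and 0.107 m) or (y of block_8ml in the frame of heater between 0.011 and 0.051 m and y of vial_8ml in the frame of cooling_rack between 0.017 and 0.045 m) or (y of block_8ml in the frame of heater between -0.051 and -0.011 m and y of vial_8ml in the frame of cooling_rack between -0.045 and -0.017 m) or (y of block_8ml in the frame of heater between -0.113 and -0.073 m and y of vial_8ml in the frame of cooling_rack between -0.107 and -0.079 m))); the robot touches nothing.
It fails at once if the bottle, the crimper or the jar is shifted by more than 25 mm (distance of any of solvent_bottle, crimper, cap_jar from where it was at the start of the episode above 0.025 m).
It fails at once if a vial is knocked over (leans more than 0.8 rad) (angle between any of vial_40ml, vial_20ml, vial_10ml, vial_8ml's own z axis and vertical above 0.8 rad).
It fails at once if a vial is dropped (falls free of the fingers faster than 0.7 m/s, as after 25 mm) ((linear speed of vial_40ml above 0.7 m/s and not (contact force between vial_40ml and the fingers above 0.1 N)) or (linear speed of vial_20ml above 0.7 m/s and not (contact force between vial_20ml and the fingers above 0.1 N)) or (linear speed of vial_10ml above 0.7 m/s and not (contact force between vial_10ml and the fingers above 0.1 N)) or (linear speed of vial_8ml above 0.7 m/s and not (contact force between vial_8ml and the fingers above 0.1 N))).
It also fails if it takes over 99 s, if anything falls off the work surface, if the arm or the gripper's body presses on something with over 40 N, if the wrist force passes 120 N, or if a joint passes its speed limit or range.

## Working session

There is one attempt and no reset: what is moved stays moved. The work goes in short steps, Python scripts to look and compute and a shell command to move; the robot and the scene stay as the last step left them, time stands still between calls to the robot, and variables do not carry over. Pictures are saved under pics/ and viewed, at most 14 in all, crops included, and the job is handed in when it is done.

```bash
mkdir -p pics
python3 - <<'E'
from plant import env
import cv2
for n in ("scene","top"):
    c=env.camera(n); cv2.imwrite(f"pics/{n}0.png",c["color"][:,:,::-1]); print(n,c["K"].tolist(),c["k1"],c["view"].round(4).tolist())
o=env.get_obs(); print({k:(v if not hasattr(v,'round') else v.round(3).tolist() if hasattr(v,'tolist') else v) for k,v in o.items()})
E
```

```text
scene [[385.24480307310523, 0.0, 318.4790051602818], [0.0, 385.24480307310523, 200.14320357028956], [0.0, 0.0, 1.0]] 0.013497535434605015 [[-0.2084, 0.978, 0.0079, 0.1764], [0.7471, 0.1644, -0.6441, -0.4169], [-0.6312, -0.1283, -0.7649, 1.2743], [0.0, 0.0, 0.0, 1.0]]
top [[509.15737802665444, 0.0, 321.2860516189925], [0.0, 509.15737802665444, 196.0737821100156], [0.0, 0.0, 1.0]] -0.0299290442167718 [[-0.0071, -1.0, -0.0028, -0.012], [-0.9929, 0.0074, -0.1188, 0.64], [0.1188, 0.0019, -0.9929, 1.3218], [0.0, 0.0, 0.0, 1.0]]
{'clock': 0.1, 'joint_positions': [-1.541, 0.381, 1.298, -0.0, 1.464, -0.215], 'qd': [0.0, 0.001, -0.003, -0.0, 0.0, -0.001], 'tau': [0.002, -44.922, -23.166, -0.0, 0.004, -0.0], 'tcp_pos': [0.133, -0.533, 0.256], 'tool_rot': [-3.117, -0.383, -0.0], 'ft_force': [0.098, 0.342, 0.021], 'wrist_torque': [0.015, -0.029, -0.002], 'grasp_force': 0.0, 'opening': 0.08545248230469644}
```

View pics/top0.png

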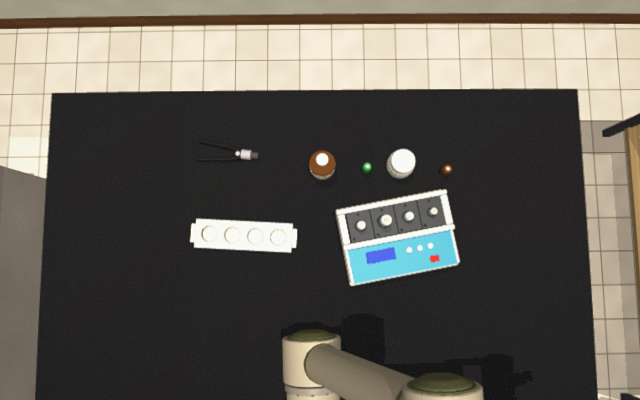

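View pics/scene0.png

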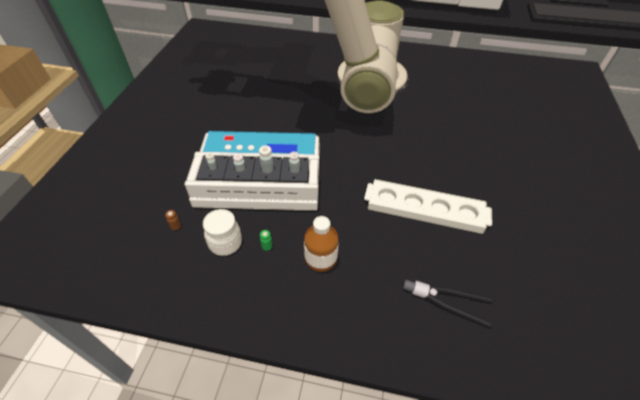

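The rack is on the left at about (192–297, 219–252) in the top view. The heater is on the right, with vials at about (361,225), (386,220), (409,216) and (433,211). I'll zoom in on both.

Run:
```python
import cv2,numpy as np
t=cv2.imread("pics/top0.png"); s=cv2.imread("pics/scene0.png")
a=cv2.resize(t[205:265,185:305],(800,400),interpolation=cv2.INTER_CUBIC)
b=cv2.resize(t[185:290,330:470],(800,600),interpolation=cv2.INTER_CUBIC)
c=cv2.resize(s[125:215,180:330],(800,480),interpolation=cv2.INTER_CUBIC)
cv2.imwrite("pics/rack.png",a);cv2.imwrite("pics/heat.png",b);cv2.imwrite("pics/sheat.png",c)
```

```text
(no output)
```

View pics/rack.png

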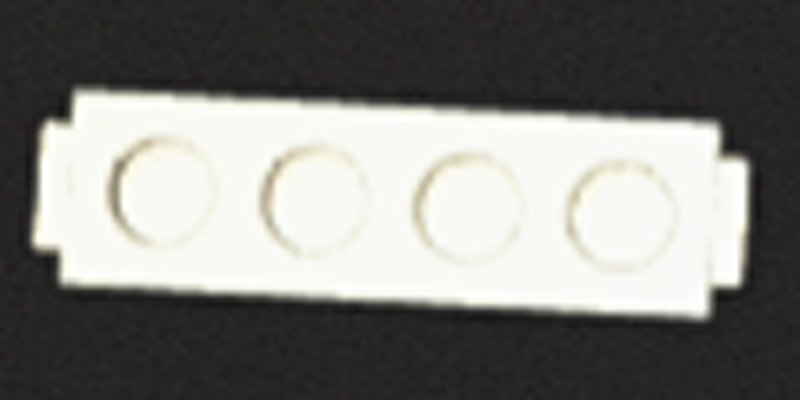

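View pics/heat.png

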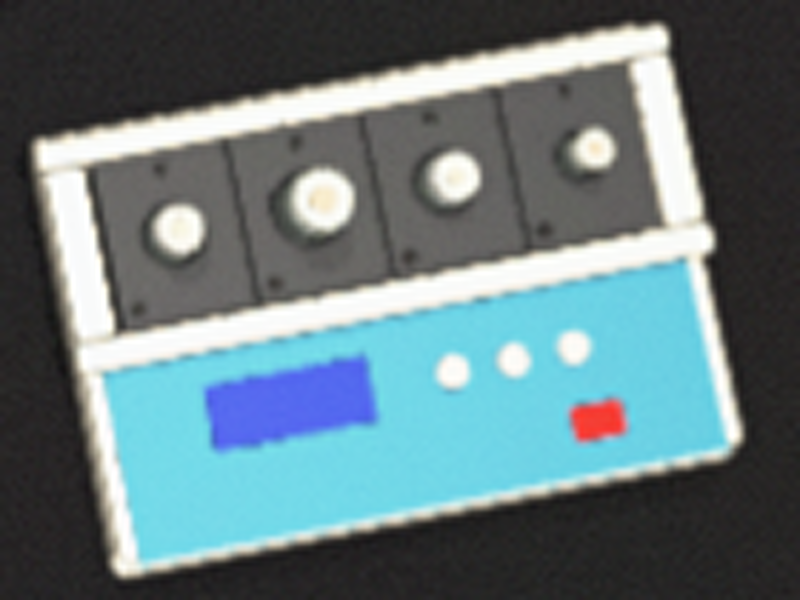

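View pics/sheat.png

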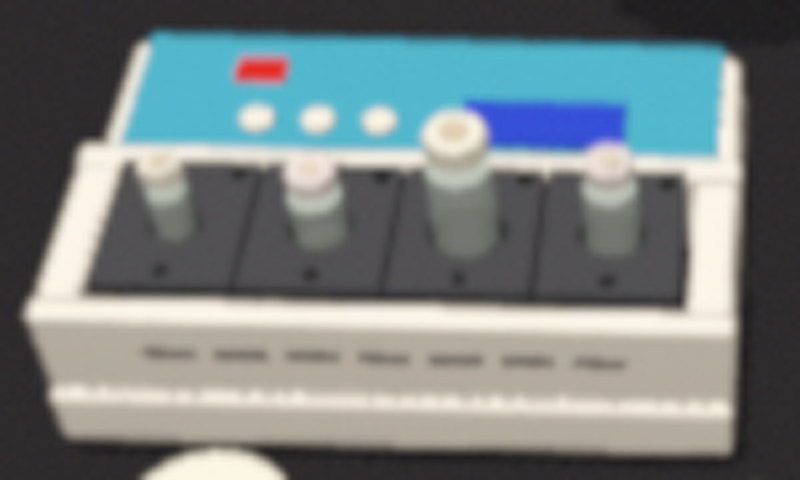

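Left to right, the heater holds an aluminium-capped vial, the 40 ml vial (large white cap), another aluminium-capped vial, and the 8 ml vial. I'll fit both poses and use the scene/top parallax to tell 20 ml from 10 ml. Cap centres in the heat crop are (180,228), (322,202), (455,178), (595,149). The rack's pocket centres in its crop are (162,191), (316,200), (469,208), (622,215).

```bash
cat > h.py <<'E'
import numpy as np
from scipy.optimize import least_squares
TOP=dict(f=509.157378,c=(321.286052,196.073782),k1=-0.029929,V=np.array([[-0.0071,-1.0,-0.0028,-0.012],[-0.9929,0.0074,-0.1188,0.64],[0.1188,0.0019,-0.9929,1.3218]]))
SC=dict(f=385.244803,c=(318.479005,200.143204),k1=0.0134975,V=np.array([[-0.2084,0.978,0.0079,0.1764],[0.7471,0.1644,-0.6441,-0.4169],[-0.6312,-0.1283,-0.7649,1.2743]]))
def proj(c,P):
    p=np.atleast_2d(P)@c["V"][:,:3].T+c["V"][:,3]; s=p[:,:2]/p[:,2:]
    s=s*(1+c["k1"]*(s**2).sum(1,keepdims=True)); return s*c["f"]+c["c"]
Y=np.array([.093,.031,-.031,-.093])
def row(q,z):
    x,y,a=q[:3]; return np.c_[x-np.sin(a)*Y,y+np.cos(a)*Y,np.broadcast_to(z,4)]
E
python3 - <<'E'
from h import *
un=lambda p,o,s:np.array(o)+(np.array(p)+.5)/s-.5
ht=un([(180,228),(322,202),(455,178),(595,149)],(330,185),5.714)
hs=un([(608,155),(455,130),(310,168),(160,162)],(180,125),5.333)
rt=un([(162,191),(316,200),(469,208),(622,215)],(185,205),6.667)
r=least_squares(lambda q:(proj(TOP,row(q,.022))-rt).ravel(),[.5,.2,0]); print("rack",r.x.round(4),r.fun.round(2))
for n,e in (("20@1",(.041,.055,.032,.035)),("10@1",(.032,.055,.041,.035))):
    z=.086+np.array(e)
    r=least_squares(lambda q:np.r_[(proj(TOP,row(q,z))-ht).ravel()],[.5,-.2,0])
    print(n,r.x.round(4),r.fun.round(2)); print((proj(SC,row(r.x,z))-hs).round(2).tolist())
# free heights per vial: triangulate
for i in range(4):
    r=least_squares(lambda p:np.r_[(proj(TOP,p)-ht[i]).ravel(),(proj(SC,p)-hs[i]).ravel()],[.5,-.2,.1]); print(r.x.round(4),r.fun.round(2))
E
```

```text
rack [ 0.538   0.193  -0.0585] [ 0.02  0.07 -0.1  -0.07 -0.02 -0.07  0.1   0.08]
20@1 [ 0.5738 -0.2061  0.1823] [-0.15  0.26  0.19 -0.32  0.02 -0.12 -0.06  0.19]
[[1.61, -0.03], [1.3, -0.86], [1.36, -0.88], [1.09, -1.48]]
10@1 [ 0.5738 -0.2058  0.1796] [-0.52  0.4   0.09 -0.34  0.55 -0.36 -0.12  0.3 ]
[[1.86, 3.06], [1.39, -0.83], [0.85, -3.93], [1.22, -1.56]]
[ 0.5579 -0.1166  0.1273] [ 0.67 -0.15  0.6   0.04]
[ 0.5681 -0.1773  0.138 ] [ 0.74 -0.21  0.67  0.04]
[ 0.5799 -0.2386  0.1153] [ 0.65 -0.22  0.59  0.03]
[ 0.5919 -0.2995  0.1172] [ 0.4  -0.16  0.37  0.02]
```

The fit is clear: left to right the vials are 20, 40, 10 and 8 ml. I'll add a helper that gives shifts in tool axes, then move above the first vial.

```bash
cat >> h.py <<'E'
from scipy.spatial.transform import Rotation as R
HE=[.5745,-.2070,.182]; RA=[.538,.193,-.0585]
def go(P,a):
    "shift (cm, tool axes) and spin to TCP P with tool y along +x of a frame turned by a"
    from plant import env
    o=env.get_obs(); M=R.from_rotvec(o["tool_rot"]).as_matrix()
    th=np.arctan2(M[1,0],M[0,0]); s=th-(a+np.pi/2)
    print("t",(M.T@(np.array(P)-o["tcp_pos"])*100).round(2),"spin",round((s+np.pi)%(2*np.pi)-np.pi,3),"tcp",np.round(o["tcp_pos"],4),"F",np.round(o["ft_force"],1),"op",round(o["opening"],4),"grip",round(o["grasp_force"],1),"t",round(o["clock"],2))
def H(i,z): return [*row(HE,0)[i][:2],z]
def K(i,z): return [*row(RA,0)[i][:2],z]
E
python3 -c "
from h import *
go(H(0,.25),HE[2]); print(H(0,0),H(3,0),K(0,0),K(3,0))"
```

```text
t [ 51.3  -30.25   0.63] spin -1.508 tcp [ 0.1333 -0.5334  0.2558] F [0.1 0.3 0. ] op 0.0855 grip 0.0 t 0.1
[np.float64(0.557667288166026), np.float64(-0.1155360190440281), 0] [np.float64(0.5913327118339741), np.float64(-0.2984639809559719), 0] [np.float64(0.5434373974057528), np.float64(0.2858409107530291), 0] [np.float64(0.5325626025942473), np.float64(0.10015908924697091), 0]
```

```bash
python3 -m pendant '{"translation":[[51.3,-30.25,0.6],[51.3,-30.25,0.6],[51.3,-30.25,0.6],[51.3,-30.25,0.6],[51.3,-30.25,0.6],[51.3,-30.25,0.6],[51.3,-30.25,0.6],[51.3,-30.25,0.6],[51.3,-30.25,0.6],[51.3,-30.25,0.6],[51.3,-30.25,0.6],[51.3,-30.25,0.6]],"spin":[-1.508,-1.508,-1.508,-1.508,-1.508,-1.508,-1.508,-1.508,-1.508,-1.508,-1.508,-1.508],"jaw":[1,1,1,1,1,1,1,1,1,1,1,1]}'
python3 - <<'E'
from h import *
from plant import env
import cv2
go(H(0,.25),HE[2])
c=env.camera("wrist"); cv2.imwrite("pics/w1.png",c["color"][:,:,::-1])
W=dict(f=c["K"][0,0],c=c["K"][:2,2],k1=c["k1"],V=c["view"][:3])
z=.086+np.array([.041,.055,.032,.035]); print(proj(W,row(HE,z)).round(1).tolist())
np.savez("w1",V=W["V"],f=W["f"],c=W["c"],k1=W["k1"])
E
```

```text
clock: 1.6
tcp_pos: [0.5571, -0.1162, 0.25]
tool_rot: [-2.01, -2.413, 0.001]
ft_force: [0.5, 0.1, 0.0]
opening: 0.0852
grasp_force: 0.0
t [0.06 0.06 0.  ] spin -0.0 tcp [ 0.5571 -0.1162  0.25  ] F [0.5 0.1 0. ] op 0.0852 grip 0.0 t 1.6
[[319.7, 201.1], [319.7, 272.1], [319.6, 312.8], [319.6, 361.9]]
```

View pics/w1.png

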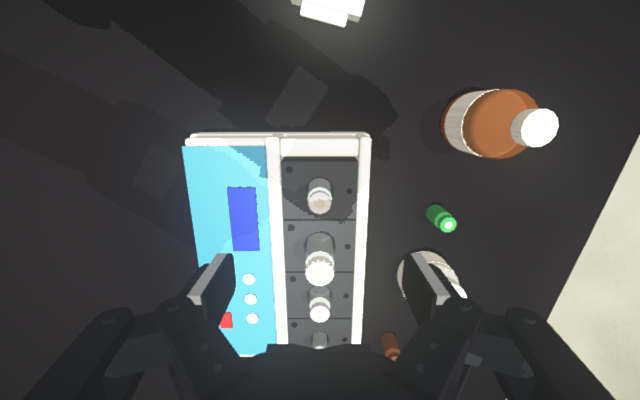

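The wrist view shows the caps at (320,203), (320,272) and (320,312), within 2 px of prediction. Next I descend on vial 1 and close.

```bash
python3 -m pendant '{"translation":[[0.06,0.06,4],[0.06,0.06,8],[0.06,0.06,11],[0.06,0.06,12.5],[0.06,0.06,13.1],[0.06,0.06,13.1],[0.06,0.06,13.1],[0.06,0.06,13.1],[0.06,0.06,13.1],[0.06,0.06,13.1],[0.06,0.06,13.1],[0.06,0.06,13.1]],"spin":[0,0,0,0,0,0,0,0,0,0,0,0],"jaw":[1,1,1,1,0.3,0,-0.3,-0.5,-1,-1,-1,-1]}'
python3 - <<'E'
from h import *
from plant import env
import cv2
go(H(0,.2),HE[2])
c=env.camera("scene")["color"][:,:,::-1]; cv2.imwrite("pics/s2.png",cv2.resize(c[60:220,170:410],(780,520),interpolation=cv2.INTER_CUBIC))
E
```

```text
clock: 3.15
tcp_pos: [0.5585, -0.1152, 0.1204]
tool_rot: [2.009, 2.413, 0.001]
ft_force: [-0.7, 1.3, 5.9]
opening: 0.0206
grasp_force: 58.4
t [-0.02 -0.08 -7.96] spin 0.0 tcp [ 0.5585 -0.1152  0.1204] F [-0.7  1.3  5.9] op 0.0206 grip 58.4 t 3.15
```

View pics/s2.png

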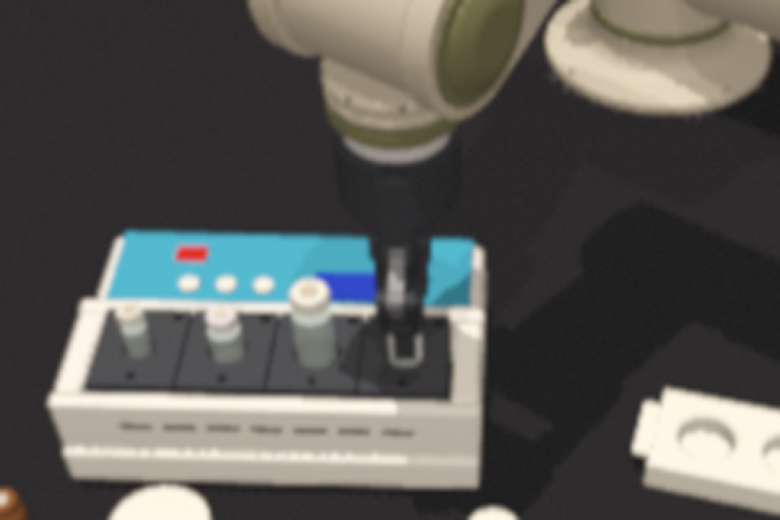

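The gripper holds with 58 N. The 5.9 N upward force suggests the swinging pads pressed the vial down. I'll lift gently and check.

```bash
python3 -m pendant '{"translation":[[0,0,-0.4],[0,0,-1],[0,0,-2],[0,0,-3.2],[0,0,-4.6],[0,0,-6],[0,0,-7],[0,0,-8],[0,0,-8],[0,0,-8]],"spin":[0,0,0,0,0,0,0,0,0,0],"jaw":[-1,-1,-1,-1,-1,-1,-1,-1,-1,-1]}'
python3 - <<'E'
from h import *
from plant import env
import cv2
go(K(0,.2),RA[2])
c=env.camera("scene")["color"][:,:,::-1]; cv2.imwrite("pics/s3.png",cv2.resize(c[60:180,220:360],(700,600),interpolation=cv2.INTER_CUBIC))
E
```

```text
clock: 4.45
tcp_pos: [0.558, -0.115, 0.1989]
tool_rot: [-2.01, -2.413, 0.0]
ft_force: [0.5, 0.7, 1.0]
opening: 0.0204
grasp_force: 58.7
t [39.69  5.82 -0.09] spin 0.24 tcp [ 0.558  -0.115   0.1989] F [0.5 0.7 1. ] op 0.0204 grip 58.7 t 4.45
```

View pics/s3.png

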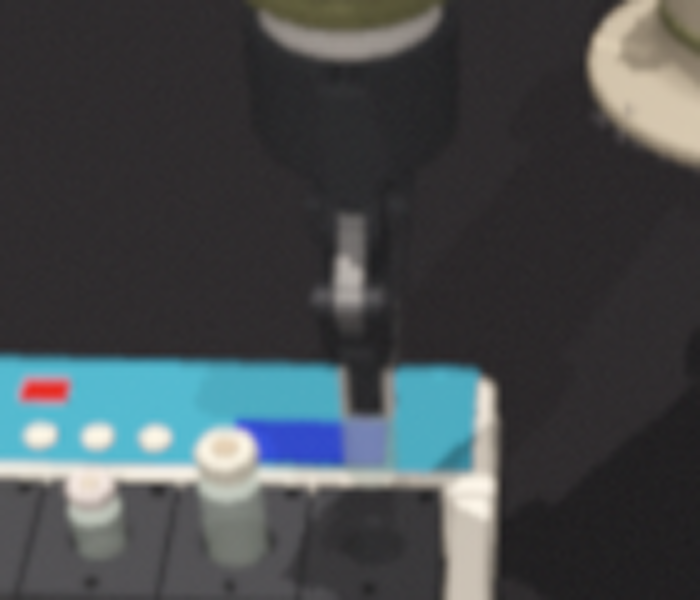

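The vial came out upright and is held. I'll work out its underside and fingertip heights from the picture (vial bottom edge at row 467, fingertip at row 415, column 367 in the crop).

Run:
```python
from h import *
for x,y,v in ((.5695,-.113,60+467/5),(.578,-.111,60+415/5),(.5695,-.113,60+415/5)):
    zs=np.linspace(.05,.25,401); p=proj(SC,np.c_[np.full(401,x),np.full(401,y),zs]); i=abs(p[:,1]-v).argmin(); print(zs[i],p[i])
go(K(0,.2),RA[2])
```

```text
0.1395 [294.26320993 153.36788557]
0.1765 [293.45211344 142.96986285]
0.1685 [293.69995952 143.07373777]
t [39.69  5.83 -0.1 ] spin 0.24 tcp [ 0.558  -0.115   0.1988] F [-0.6 -0.5 -0.1] op 0.0208 grip 58.7 t 4.5
```

The fingertips are about 22 mm below the TCP, consistent with the data. Next I carry the vial to rack pocket 1.

```bash
python3 -m pendant '{"translation":[[2,0.3,0],[6,0.9,0],[11,1.6,0],[16,2.4,0],[21,3.1,0],[26,3.8,0],[31,4.6,0],[36,5.3,0],[39,5.8,0],[39.7,5.83,0],[39.7,5.83,0],[39.7,5.83,0]],"spin":[0,0.03,0.06,0.1,0.13,0.17,0.2,0.22,0.24,0.24,0.24,0.24],"jaw":[-1,-1,-1,-1,-1,-1,-1,-1,-1,-1,-1,-1]}'
python3 - <<'E'
from h import *
from plant import env
import cv2
go(K(0,.0734),RA[2])
c=env.camera("scene"); cv2.imwrite("pics/s4.png",cv2.resize(c["color"][90:240,360:510,::-1],(600,600),interpolation=cv2.INTER_CUBIC))
E
```

```text
clock: 6.0
tcp_pos: [0.5437, 0.285, 0.1994]
tool_rot: [2.286, 2.155, -0.0]
ft_force: [-0.1, 0.4, -0.9]
opening: 0.0209
grasp_force: 58.7
t [ 0.09 -0.03 12.6 ] spin -0.001 tcp [0.5437 0.285  0.1994] F [-0.1  0.4 -0.9] op 0.0209 grip 58.7 t 6.0
```

View pics/s4.png

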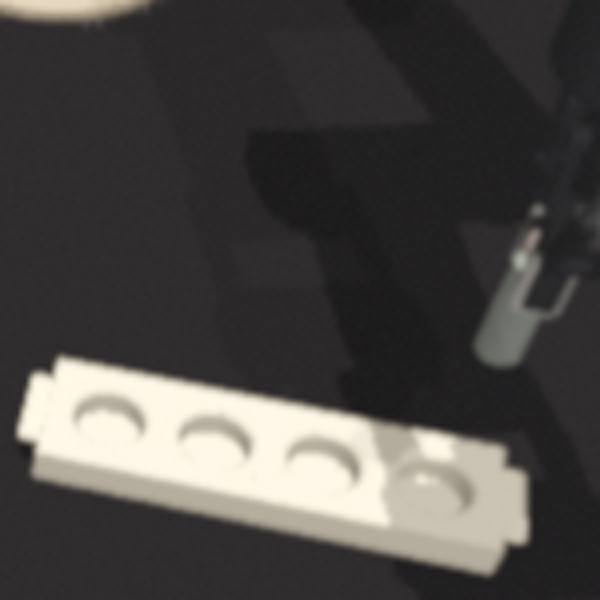

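Run:
```python
from h import *
x,y=.5437,.285
for n,P in (("bottom",(x,y,.130)),("top",(x,y,.206)),("tip+x",(x+.02,y,.1745)),("tip+x left",(x+.02,y+.011,.1745)),("tip+x right",(x+.02,y-.011,.1745))):
    p=proj(SC,P)[0]; print(n,((p-[360,90])*4).round())
```

```text
bottom [500. 348.]
top [554. 238.]
tip+x [534. 314.]
tip+x left [558. 317.]
tip+x right [510. 311.]
```

The vial's underside appears at (500,355), against (500,348) predicted, so it hangs upright over pocket 1 at (430,485). I'll lower it gently.

```bash
python3 -m pendant '{"translation":[[0.1,0,2],[0.1,0,5],[0.1,0,8],[0.1,0,10],[0.1,0,11.2],[0.1,0,11.8],[0.1,0,12.1],[0.1,0,12.3],[0.1,0,12.45],[0.1,0,12.5],[0.1,0,12.5]],"spin":[0,0,0,0,0,0,0,0,0,0,0],"jaw":[-1,-1,-1,-1,-1,-1,-1,-1,-1,-1,-1]}'; python3 -c "
from h import *
go(K(0,.0734),RA[2])"
```

```text
clock: 7.42
tcp_pos: [0.5437, 0.287, 0.0744]
tool_rot: [2.285, 2.156, 0.0]
ft_force: [0.1, 0.7, 0.0]
opening: 0.0205
grasp_force: 58.7
t [-0.11 -0.02  0.1 ] spin 0.001 tcp [0.5437 0.287  0.0744] F [0.1 0.7 0. ] op 0.0205 grip 58.7 t 7.42
```

```bash
python3 -m pendant '{"translation":[[0,0,0.05],[0,0,0.1],[0,0,0.15],[0,0,0.15]],"spin":[0,0,0,0],"jaw":[-1,-1,-1,-1]}'
```

```text
clock: 7.92
tcp_pos: [0.5437, 0.287, 0.0734]
tool_rot: [2.285, 2.156, 0.001]
ft_force: [-1.5, -0.7, 4.8]
opening: 0.0209
grasp_force: 59.1
```

Contact comes at exactly the predicted height (4.8 N). Now I open and rise.

```bash
python3 -m pendant '{"translation":[[0,0,0.1],[0,0,0.1],[0,0,0.1],[0,0,0.1],[0,0,0.1],[0,0,-1],[0,0,-4],[0,0,-8],[0,0,-12],[0,0,-14],[0,0,-14],[0,0,-14]],"spin":[0,0,0,0,0,0,0,0,0,0,0,0],"jaw":[-0.4,-0.3,0,0.4,1,1,1,1,1,1,1,1]}'
python3 - <<'E'
from h import *
from plant import env
import cv2
go(H(1,.21),HE[2])
a=env.camera("scene")["color"][90:240,360:510,::-1]; b=env.camera("wrist")["color"][:,:,::-1]
cv2.imwrite("pics/p5.png",np.hstack([cv2.resize(a,(300,300)),cv2.resize(b,(480,300))]))
E
```

```text
clock: 9.43
tcp_pos: [0.5433, 0.2868, 0.212]
tool_rot: [-2.284, -2.156, 0.002]
ft_force: [0.3, 1.3, -0.1]
opening: 0.0859
grasp_force: 0.0
t [-46.11   5.24   0.21] spin -0.24 tcp [0.5433 0.2868 0.212 ] F [ 0.3  1.3 -0.1] op 0.0859 grip 0.0 t 9.43
```

View pics/p5.png

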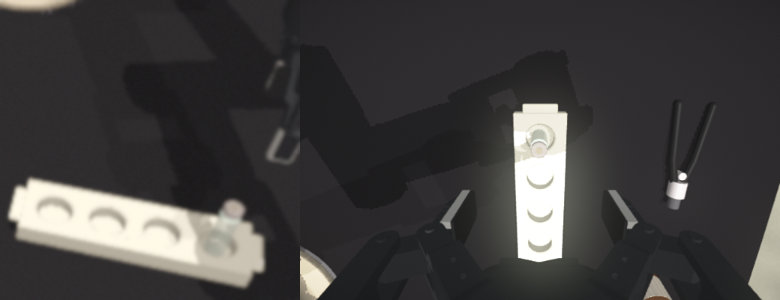

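Vial 1 (left panel, (225,225)) stands upright in the left pocket. Next is vial 2.

```bash
python3 -m pendant '{"translation":[[-6,0.7,0.1],[-12,1.4,0.2],[-18,2.1,0.2],[-24,2.7,0.2],[-30,3.4,0.2],[-36,4.1,0.2],[-41,4.7,0.2],[-45,5.1,0.2],[-46.1,5.24,0.2],[-46.1,5.24,0.2],[-46.1,5.24,0.2],[-46.1,5.24,0.2]],"spin":[-0.03,-0.06,-0.1,-0.13,-0.17,-0.2,-0.22,-0.24,-0.24,-0.24,-0.24,-0.24],"jaw":[1,1,1,1,1,1,1,1,1,1,1,1]}'; python3 -c "
from h import *
go(H(1,.126),HE[2])"
```

```text
clock: 11.02
tcp_pos: [0.5694, -0.1751, 0.2109]
tool_rot: [-2.009, -2.416, -0.0]
ft_force: [-0.8, 0.7, 0.6]
opening: 0.0856
grasp_force: 0.0
t [-0.13 -0.07  8.49] spin 0.001 tcp [ 0.5694 -0.1751  0.2109] F [-0.8  0.7  0.6] op 0.0856 grip 0.0 t 11.03
```

```bash
python3 -m pendant '{"translation":[[-0.1,-0.05,3],[-0.1,-0.05,6],[-0.1,-0.05,8],[-0.1,-0.05,8.5],[-0.1,-0.05,8.5],[-0.1,-0.05,8.5],[-0.1,-0.05,8.5],[-0.1,-0.05,8.5],[-0.1,-0.05,8.5],[-0.1,-0.05,8.5],[-0.1,-0.05,8.5]],"spin":[0,0,0,0,0,0,0,0,0,0,0],"jaw":[1,1,1,0.6,0.3,0,-0.2,-0.4,-1,-1,-1]}'
```

```text
clock: 12.4
tcp_pos: [0.5692, -0.1775, 0.1267]
tool_rot: [2.009, 2.413, 0.0]
ft_force: [-0.5, 0.3, 5.3]
opening: 0.0261
grasp_force: 58.6
```

```bash
python3 -m pendant '{"translation":[[0,0,-0.4],[0,0,-1],[0,0,-2],[0,0,-3.2],[0,0,-4.6],[0,0,-6],[0,0,-7],[0,0,-8],[0,0,-8],[0,0,-8]],"spin":[0,0,0,0,0,0,0,0,0,0],"jaw":[-1,-1,-1,-1,-1,-1,-1,-1,-1,-1]}'; python3 -c "
from h import *
go(K(1,.206),RA[2])"
```

```text
clock: 13.65
tcp_pos: [0.5688, -0.1773, 0.2054]
tool_rot: [-2.01, -2.413, 0.0]
ft_force: [-0.8, 0.3, -0.8]
opening: 0.0257
grasp_force: 59.0
t [39.99  4.41 -0.04] spin 0.24 tcp [ 0.5688 -0.1773  0.2054] F [-0.8  0.3 -0.8] op 0.0257 grip 59.0 t 13.65
```

```bash
python3 -m pendant '{"translation":[[2,0.2,0],[6,0.7,0],[11,1.2,0],[16,1.8,0],[21,2.3,0],[26,2.9,0],[31,3.4,0],[36,4,0],[39,4.3,0],[40,4.41,0],[40,4.41,0],[40,4.41,0]],"spin":[0,0.03,0.06,0.1,0.13,0.17,0.2,0.22,0.24,0.24,0.24,0.24],"jaw":[-1,-1,-1,-1,-1,-1,-1,-1,-1,-1,-1,-1]}'; python3 -c "
from h import *
go(K(1,.0845),RA[2])"
```

```text
clock: 15.15
tcp_pos: [0.54, 0.2231, 0.2058]
tool_rot: [2.286, 2.155, -0.001]
ft_force: [1.0, -0.7, -0.4]
opening: 0.0262
grasp_force: 59.0
t [ 0.09 -0.02 12.13] spin -0.0 tcp [0.54   0.2231 0.2058] F [ 1.  -0.7 -0.4] op 0.0262 grip 59.0 t 15.15
```

```bash
python3 -m pendant '{"translation":[[0.1,0,2],[0.1,0,5],[0.1,0,8],[0.1,0,10],[0.1,0,11],[0.1,0,11.5],[0.1,0,11.8],[0.1,0,11.95],[0.1,0,12.05],[0.1,0,12.1],[0.1,0,12.15],[0.1,0,12.15]],"spin":[0,0,0,0,0,0,0,0,0,0,0,0],"jaw":[-1,-1,-1,-1,-1,-1,-1,-1,-1,-1,-1,-1]}'
```

```text
clock: 16.65
tcp_pos: [0.5401, 0.225, 0.0847]
tool_rot: [2.285, 2.156, 0.001]
ft_force: [-0.9, -0.8, 4.7]
opening: 0.0264
grasp_force: 59.3
```

Contact at the floor (4.7 N), so I release and rise.

```bash
python3 -m pendant '{"translation":[[0,0,0],[0,0,0],[0,0,0],[0,0,0],[0,0,0],[0,0,-1],[0,0,-4],[0,0,-8],[0,0,-12],[0,0,-12.5],[0,0,-12.5],[0,0,-12.5]],"spin":[0,0,0,0,0,0,0,0,0,0,0,0],"jaw":[-0.3,-0.2,0.1,0.5,1,1,1,1,1,1,1,1]}'
python3 - <<'E'
from h import *
from plant import env
import cv2
go(H(2,.21),HE[2])
a=env.camera("scene")["color"][90:240,360:510,::-1]; b=env.camera("wrist")["color"][:,:,::-1]
cv2.imwrite("pics/p6.png",np.hstack([cv2.resize(a,(300,300)),cv2.resize(b,(480,300))]))
E
```

```text
clock: 18.15
tcp_pos: [0.5396, 0.2248, 0.2081]
tool_rot: [-2.284, -2.155, 0.003]
ft_force: [-0.0, -1.1, -0.6]
opening: 0.0852
grasp_force: 0.0
t [-45.92   6.73  -0.17] spin -0.24 tcp [0.5396 0.2248 0.2081] F [-0.  -1.1 -0.6] op 0.0852 grip 0.0 t 18.15
```

View pics/p6.png

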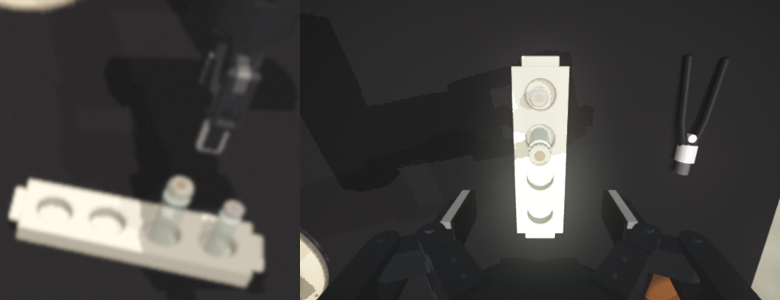

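Vials 1 and 2 both stand upright in the two left pockets (left panel, (225,225) and (172,205)). Next is vial 3, the short 10 ml one.

```bash
python3 -m pendant '{"translation":[[-6,0.9,0],[-12,1.8,0],[-18,2.6,0],[-24,3.5,0],[-30,4.4,0],[-36,5.3,0],[-41,6,0],[-45,6.6,0],[-45.9,6.73,0],[-45.9,6.73,0],[-45.9,6.73,0],[-45.9,6.73,0]],"spin":[-0.03,-0.06,-0.1,-0.13,-0.17,-0.2,-0.22,-0.24,-0.24,-0.24,-0.24,-0.24],"jaw":[1,1,1,1,1,1,1,1,1,1,1,1]}'; python3 -c "
from h import *
go(H(2,.119),HE[2])"
```

```text
clock: 19.75
tcp_pos: [0.5807, -0.236, 0.2095]
tool_rot: [2.009, 2.415, 0.0]
ft_force: [-0.9, -0.2, 0.0]
opening: 0.0855
grasp_force: 0.0
t [-0.14 -0.09  9.05] spin 0.001 tcp [ 0.5807 -0.236   0.2095] F [-0.9 -0.2  0. ] op 0.0855 grip 0.0 t 19.75
```

```bash
python3 -m pendant '{"translation":[[-0.1,-0.05,3],[-0.1,-0.05,6],[-0.1,-0.05,8],[-0.1,-0.05,9.05],[-0.1,-0.05,9.05],[-0.1,-0.05,9.05],[-0.1,-0.05,9.05],[-0.1,-0.05,9.05],[-0.1,-0.05,9.05],[-0.1,-0.05,9.05],[-0.1,-0.05,9.05]],"spin":[0,0,0,0,0,0,0,0,0,0,0],"jaw":[1,1,1,0.6,0.3,0,-0.3,-0.5,-1,-1,-1]}'
```

```text
clock: 21.12
tcp_pos: [0.5806, -0.2384, 0.1198]
tool_rot: [2.009, 2.413, 0.0]
ft_force: [-0.9, 0.5, 6.3]
opening: 0.0201
grasp_force: 58.5
```

```bash
python3 -m pendant '{"translation":[[0,0,-0.4],[0,0,-1],[0,0,-2],[0,0,-3.2],[0,0,-4.6],[0,0,-6],[0,0,-7],[0,0,-8],[0,0,-8],[0,0,-8]],"spin":[0,0,0,0,0,0,0,0,0,0],"jaw":[-1,-1,-1,-1,-1,-1,-1,-1,-1,-1]}'; python3 -c "
from h import *
go(K(2,.2),RA[2])"
```

```text
clock: 22.38
tcp_pos: [0.5801, -0.2381, 0.1984]
tool_rot: [-2.01, -2.413, 0.0]
ft_force: [-0.2, 0.0, -0.7]
opening: 0.0198
grasp_force: 58.7
t [40.15  2.92 -0.14] spin 0.241 tcp [ 0.5801 -0.2381  0.1984] F [-0.2  0.  -0.7] op 0.0198 grip 58.7 t 22.38
```

```bash
python3 -m pendant '{"translation":[[2,0.1,0],[6,0.4,0],[11,0.8,0],[16,1.2,0],[21,1.5,0],[26,1.9,0],[31,2.3,0],[36,2.6,0],[39,2.8,0],[40.15,2.92,0],[40.15,2.92,0],[40.15,2.92,0]],"spin":[0,0.03,0.06,0.1,0.13,0.17,0.2,0.22,0.24,0.24,0.24,0.24],"jaw":[-1,-1,-1,-1,-1,-1,-1,-1,-1,-1,-1,-1]}'; python3 -c "
from h import *
go(K(2,.0518),RA[2])"
```

```text
clock: 23.88
tcp_pos: [0.5364, 0.161, 0.1988]
tool_rot: [2.286, 2.155, -0.0]
ft_force: [0.8, -0.6, -0.2]
opening: 0.0199
grasp_force: 58.7
t [ 0.11 -0.03 14.7 ] spin -0.0 tcp [0.5364 0.161  0.1988] F [ 0.8 -0.6 -0.2] op 0.0199 grip 58.7 t 23.88
```

```bash
python3 -m pendant '{"translation":[[0.1,0,3],[0.1,0,7],[0.1,0,10],[0.1,0,12.5],[0.1,0,13.5],[0.1,0,14],[0.1,0,14.3],[0.1,0,14.5],[0.1,0,14.6],[0.1,0,14.65],[0.1,0,14.65]],"spin":[0,0,0,0,0,0,0,0,0,0,0],"jaw":[-1,-1,-1,-1,-1,-1,-1,-1,-1,-1,-1]}'
```

```text
clock: 25.25
tcp_pos: [0.5364, 0.1629, 0.0524]
tool_rot: [2.285, 2.156, 0.0]
ft_force: [-0.1, 0.1, -0.9]
opening: 0.0197
grasp_force: 58.7
```

```bash
python3 -m pendant '{"translation":[[0,0,0.05],[0,0,0.1],[0,0,0.1]],"spin":[0,0,0],"jaw":[-1,-1,-1]}'
```

```text
clock: 25.62
tcp_pos: [0.5365, 0.163, 0.0518]
tool_rot: [2.285, 2.156, 0.001]
ft_force: [-0.9, -0.2, 5.0]
opening: 0.0197
grasp_force: 59.2
```

```bash
python3 -m pendant '{"translation":[[0,0,0],[0,0,0],[0,0,0],[0,0,0],[0,0,0],[0,0,-1],[0,0,-4],[0,0,-8],[0,0,-12],[0,0,-15.5],[0,0,-15.5],[0,0,-15.5]],"spin":[0,0,0,0,0,0,0,0,0,0,0,0],"jaw":[-0.4,-0.3,0,0.4,1,1,1,1,1,1,1,1]}'
python3 - <<'E'
from h import *
from plant import env
import cv2
go(H(3,.21),HE[2])
a=env.camera("scene")["color"][90:240,360:510,::-1]; b=env.camera("wrist")["color"][:,:,::-1]
cv2.imwrite("pics/p7.png",np.hstack([cv2.resize(a,(300,300)),cv2.resize(b,(480,300))]))
E
```

```text
clock: 27.12
tcp_pos: [0.536, 0.1629, 0.206]
tool_rot: [-2.285, -2.156, 0.001]
ft_force: [-0.1, -0.0, 0.9]
opening: 0.085
grasp_force: 0.0
t [-45.74   8.2   -0.4 ] spin -0.24 tcp [0.536  0.1629 0.206 ] F [-0.1 -0.   0.9] op 0.085 grip 0.0 t 27.12
```

View pics/p7.png

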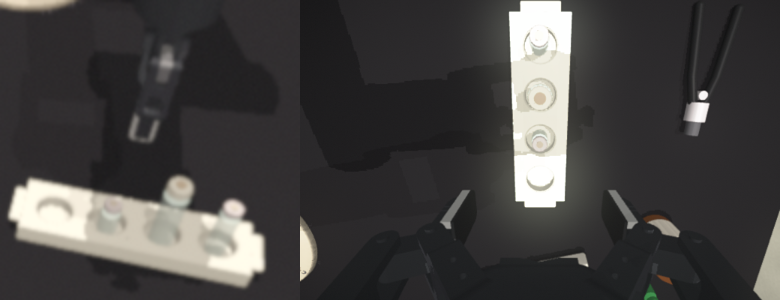

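The first three vials stand in their pockets, with vial 3 at (108,215) in the left panel. Now the last one, the 8 ml.

```bash
python3 -m pendant '{"translation":[[-6,1.1,-0.2],[-12,2.2,-0.4],[-18,3.2,-0.4],[-24,4.3,-0.4],[-30,5.4,-0.4],[-36,6.5,-0.4],[-41,7.4,-0.4],[-45,8.1,-0.4],[-45.9,8.2,-0.4],[-45.9,8.2,-0.4],[-45.9,8.2,-0.4],[-45.9,8.2,-0.4]],"spin":[-0.03,-0.06,-0.1,-0.13,-0.17,-0.2,-0.22,-0.24,-0.24,-0.24,-0.24,-0.24],"jaw":[1,1,1,1,1,1,1,1,1,1,1,1]}'; python3 -c "
from h import *
go(H(3,.119),HE[2])"
```

```text
clock: 28.72
tcp_pos: [0.5918, -0.2988, 0.2106]
tool_rot: [2.009, 2.415, 0.0]
ft_force: [0.1, -0.1, 0.6]
opening: 0.0856
grasp_force: 0.0
t [ 0.05 -0.04  9.16] spin 0.001 tcp [ 0.5918 -0.2988  0.2106] F [ 0.1 -0.1  0.6] op 0.0856 grip 0.0 t 28.73
```

```bash
python3 -m pendant '{"translation":[[0,-0.05,3],[0,-0.05,6],[0,-0.05,8],[0,-0.05,9.15],[0,-0.05,9.15],[0,-0.05,9.15],[0,-0.05,9.15],[0,-0.05,9.15],[0,-0.05,9.15],[0,-0.05,9.15],[0,-0.05,9.15],[0,-0.05,9.15]],"spin":[0,0,0,0,0,0,0,0,0,0,0,0],"jaw":[1,1,1,0.6,0.3,0,-0.3,-0.5,-0.6,-1,-1,-1]}'
```

```text
clock: 30.22
tcp_pos: [0.5914, -0.3002, 0.1192]
tool_rot: [2.01, 2.413, 0.0]
ft_force: [1.3, 0.1, 3.6]
opening: 0.0141
grasp_force: 58.5
```

```bash
python3 -m pendant '{"translation":[[0,0,-0.4],[0,0,-1],[0,0,-2],[0,0,-3.2],[0,0,-4.6],[0,0,-6],[0,0,-7],[0,0,-8],[0,0,-8],[0,0,-8]],"spin":[0,0,0,0,0,0,0,0,0,0],"jaw":[-1,-1,-1,-1,-1,-1,-1,-1,-1,-1]}'; python3 -c "
from h import *
go(K(3,.2),RA[2])"
```

```text
clock: 31.48
tcp_pos: [0.591, -0.3001, 0.1983]
tool_rot: [-2.01, -2.413, 0.0]
ft_force: [-0.6, -0.5, 0.4]
opening: 0.0143
grasp_force: 58.5
t [40.42  1.49 -0.14] spin 0.24 tcp [ 0.591  -0.3001  0.1983] F [-0.6 -0.5  0.4] op 0.0143 grip 58.5 t 31.48
```

```bash
python3 -m pendant '{"translation":[[2,0.1,0],[6,0.2,0],[11,0.4,0],[16,0.6,0],[21,0.8,0],[26,1,0],[31,1.1,0],[36,1.3,0],[39,1.4,0],[40.4,1.5,0],[40.4,1.5,0],[40.4,1.5,0]],"spin":[0,0.03,0.06,0.1,0.13,0.17,0.2,0.22,0.24,0.24,0.24,0.24],"jaw":[-1,-1,-1,-1,-1,-1,-1,-1,-1,-1,-1,-1]}'
python3 - <<'E'
from h import *
from plant import env
import cv2
go(K(3,.0632),RA[2])
a=env.camera("scene")["color"][90:240,330:480,::-1]
cv2.imwrite("pics/p8.png",cv2.resize(a,(450,450),interpolation=cv2.INTER_CUBIC))
E
```

```text
clock: 32.98
tcp_pos: [0.5331, 0.0988, 0.1987]
tool_rot: [2.286, 2.155, -0.0]
ft_force: [-0.7, -0.7, -0.7]
opening: 0.0143
grasp_force: 58.5
t [ 0.13 -0.06 13.55] spin -0.0 tcp [0.5331 0.0988 0.1987] F [-0.7 -0.7 -0.7] op 0.0143 grip 58.5 t 32.98
```

View pics/p8.png

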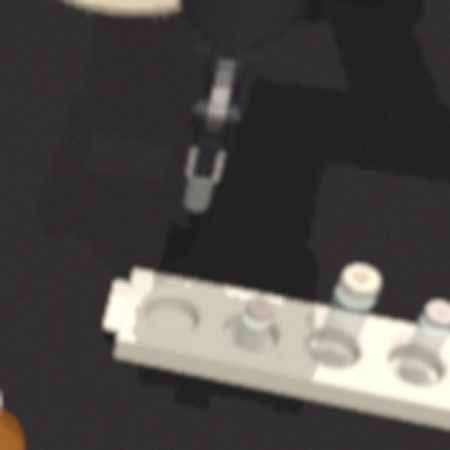

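The 8 ml vial hangs upright below the fingers at (197,195), in line with its pocket at (170,315), and the other three are standing. I'll lower it.

```bash
python3 -m pendant '{"translation":[[0.1,-0.05,3],[0.1,-0.05,7],[0.1,-0.05,10],[0.1,-0.05,11.7],[0.1,-0.05,12.5],[0.1,-0.05,12.9],[0.1,-0.05,13.2],[0.1,-0.05,13.4],[0.1,-0.05,13.5],[0.1,-0.05,13.55],[0.1,-0.05,13.6],[0.1,-0.05,13.6]],"spin":[0,0,0,0,0,0,0,0,0,0,0,0],"jaw":[-1,-1,-1,-1,-1,-1,-1,-1,-1,-1,-1,-1]}'
```

```text
clock: 34.52
tcp_pos: [0.5325, 0.1009, 0.0631]
tool_rot: [2.285, 2.156, 0.001]
ft_force: [-1.0, 0.9, 4.0]
opening: 0.0145
grasp_force: 58.9
```

```bash
python3 -m pendant '{"translation":[[0,0,0],[0,0,0],[0,0,0],[0,0,0],[0,0,0],[0,0,-1],[0,0,-4],[0,0,-8],[0,0,-12],[0,0,-15.5],[0,0,-15.5],[0,0,-15.5]],"spin":[0,0,0,0,0,0,0,0,0,0,0,0],"jaw":[-0.5,-0.4,-0.1,0.4,1,1,1,1,1,1,1,1]}'
python3 - <<'E'
from plant import env
import cv2, numpy as np
a=env.camera("scene")["color"][140:240,350:510,::-1]; b=env.camera("top")["color"][140:270,185:345,::-1]
cv2.imwrite("pics/p9.png",np.hstack([cv2.resize(a,(400,250)),cv2.resize(b,(308,250))]))
E
```

```text
clock: 36.02
tcp_pos: [0.5319, 0.1009, 0.2175]
tool_rot: [-2.285, -2.156, 0.001]
ft_force: [1.6, -0.2, 0.3]
opening: 0.0857
grasp_force: 0.0
```

View pics/p9.png

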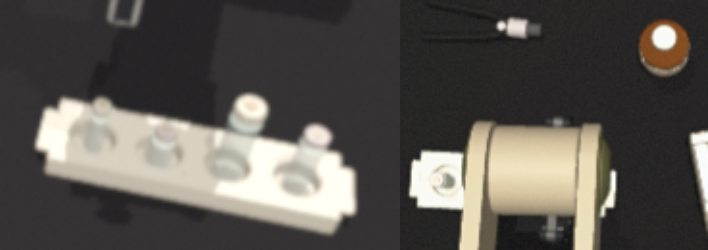

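All four vials stand upright in their pockets: 20, 40, 10 and 8 ml from the robot's left. The bottle and crimper are unmoved, and the gripper is clear.

```bash
python3 -c "
from plant import env
print(env.sign_off())"
```

```text
the job is handed in; nothing more can be done
None
```

All four vials (20, 40, 10 and 8 ml, left to right) stand upright in their matching rack pockets, each set down gently with no drops or knocks, and the job was handed in at about 36 s; the hand-in returned no verdict.

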